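# Put the crucibles away in the slanted rack

### The arm

A 6-joint arm with a two-finger parallel gripper is mounted at the origin on the work surface. World frame = base frame: x ahead of the robot, y to its left, z up, the work surface at z = 0. Lengths are in m, angles in degrees, forces in N, time in s.
With the tool pointing down it reaches from about 0.3 to 0.775 m from the base axis. Payload 14.6 kg.
Tool frame: the origin (TCP) lies midway between the tips of the shut fingers; the grasp point (between the pads) lies r.tcp_to_grasp behind it (r.tcp_to_grasp is the distance from the TCP to the grasp point, in m); z points along the fingers, y is the line along which they close (so a half turn about z gives the same grasp; the last joint's range is limited). The gripper opens to 94 mm and grips with 3 to 60 N. Pads are 16 mm wide; open, the fingers measure 119 mm over their backs; the gripper's body (75 mm by 177 mm) begins 78 mm behind the grasp point.
Start: joints at [-72.628, 17.183, 87.147, -0, 75.671, -3.816], TCP at [0.199, -0.513, 0.205] pointing down, gripper open.
Joint ranges: [-173.82, 173.82], [-45.26, 126.66], [13.44, 144.39], [-59.66, 239.66], [0, 175.72], [-146.38, 146.38]. Speed limits (degrees/s): [127.2, 127.2, 147.25, 180, 180, 180].

### API

Orientations are given as a 3x3 rotation matrix whose columns are the frame's x, y, z axes.
In Python, from bench import r, eyes, ticket gives the robot as it stands.
- The arm moves only by the shell command python3 -m creep 'ROWS' [FORCE]. ROWS is JSON, a list of rows, each an object of numbers: "x", "y", "z": the shift along the tool's x, y, z in cm; "turn": the turn about the tool's z in degrees; "hand": the opening in per cent of the stroke, from 0 (shut) to 100 (fully open). In form: [{"x": .., "y": .., "z": .., "turn": .., "hand": ..}, ...]. A call has 1 to 8 rows; each row shifts and turns the commanded pose from where the row before left it, along the tool's axes as they then stand; what a row does not reach is not made up. A row lasts 1/12 s, in which the tool goes at most 41.7 mm and 7.16 degrees, less where a joint would pass 70% of its speed; a pose out of reach is approached as far as the arm can. A call with a gripper value outside its range is refused whole. The fingers move at their own pace and stop on an object; FORCE is the grip in N (left out, the last holds). Time passes only in rows, so rows that do not move let the fingers close. It gives the time, the measured TCP pose, the force, the opening and the grip force at its end, in the units of the state.
- r.state(): the state, without advancing time (a new reading comes with each control period).
- eyes.get_image(name): name is "scene" or "side" or "wrist"; returns a dict with "frame" (384x512x3 uint8, red, green, blue), "fx", "fy", "cx", "cy" (pixels), "k1" (the pictures are not rectified: a ray, as slopes to the right and down, at radius r is drawn at 1 + k1 r^2 times it, then the intrinsics apply), "pose" (4x4, takes a point from camera to world coordinates); the wrist camera has in their place "mount" (4x4, takes a point from camera to tool coordinates, whose origin is the TCP and whose axes are the flange's). Camera axes: x right, y up, looking along -z (the intrinsics and any distortion apply to the point x, -y, -z); pixel columns grow to the right and rows downward; lengths in m; the calibration is good to about 2 mm. A picture is of the moment at which its call begins: read the wrist's pose just before it. There is no depth.
- ticket.finish_job(): hands the job in; it is judged then, once.
The state is a dict: "time": time; "q": joint angles; "dq": joint speeds; "joint_efforts": joint torques, N m; "position": TCP position; "tcp_rot": TCP orientation; "force": force on the tool from outside, world axes, zero at the start; "moment": the same for the moment, N m; "opening": opening from 0.0 (shut) to 1.0 (fully open); "grip_force": force on a finger pad.
Only numpy, scipy, OpenCV 4.12 (cv2) and the standard library are available. Lean on these libraries where they do the work, as an engineer would, in place of code of your own. Each camera call takes 0.05 s, during which the arm holds its last target. There are 200 camera calls.

### The job

Put the three white crucibles with blue lids away in the slanted rack: drop them one by one, lid up, into its three pockets, one in each, right down to the pocket floor, and let go. The wooden pocket tray may have been slid a little to either side, so look or feel for the holes. Do not tip a crucible over, and leave the other things on the bench where they are.

Things in the scene. Friction and masses are not known exactly. Their poses are not given: they have to be found in the camera images.
- cradle: green rack cradle, fixed on a dark stand, tilted 30 deg from level towards the robot (yaw up to 0.35 rad). Origin: centre of its floor plate's upper face (100 x 254 mm), 60 mm over the bench. z: pocket axis, out of the pockets, up and back to the robot; y: along the pocket row; x: across it, up the slope. End cheeks at y = +-119 to 127, up to z = 66 mm, hold the tray (see mid1)
- mid1 (a point): middle of the rack at cradle (0, 0, 62) mm, axes as the cradle's. Pale wooden tray 80 (x) x 214 (y) x 62 (z) mm on the cradle's plate: top at z = 62 mm, three round pockets 42 mm wide and 50 mm deep (floor at z = 12 mm), 72 mm apart along y. The tray starts slid up to 10 mm either way along y, unmeasured: all pockets share that shift from mid0, mid1, mid2. It slides at about 10 N
- mid0 (a point): point on the cradle at cradle (0, -72, 62) mm, level with the tray's top: the mouth centre of an outer pocket if the tray stood in the middle; the real one is up to 10 mm off along cradle y. Axes as the cradle's
- mid2 (a point): point on the cradle at cradle (0, 72, 62) mm, level with the tray's top: the mouth centre of an outer pocket if the tray stood in the middle; the real one is up to 10 mm off along cradle y. Axes as the cradle's
- cup_a: white ceramic crucible with its flat blue lid fixed on: a plain closed cylinder 38 mm in diameter and 95 mm tall in all (lid the top 11 mm), 0.10 to 0.21 kg; its foot is stepped in by 1.5 mm over the lowest 2 mm. Origin: centre of its underside; z points up to the lid. Starts standing upright on the bench
- cup_b: white ceramic crucible with its flat blue lid fixed on: a plain closed cylinder 38 mm in diameter and 95 mm tall in all (lid the top 11 mm), 0.10 to 0.21 kg; its foot is stepped in by 1.5 mm over the lowest 2 mm. Origin: centre of its underside; z points up to the lid. Starts standing upright on the bench
- cup_c: white ceramic crucible with its flat blue lid fixed on: a plain closed cylinder 38 mm in diameter and 95 mm tall in all (lid the top 11 mm), 0.10 to 0.21 kg; its foot is stepped in by 1.5 mm over the lowest 2 mm. Origin: centre of its underside; z points up to the lid. Starts standing upright on the bench
- dish: bystander: shallow blue ceramic bowl, 72 mm across, 26 mm high, loose on the bench. Origin: centre of its underside
- flask: bystander: amber flask with red cap, 52 mm in diameter, 110 mm high, loose on the bench. Origin: centre of its underside
- brush: bystander: brush with red handle, 160 mm long, lying on the bench in front of the rack. Origin: under its middle, x along it
- charcoal: bystander: black charcoal soldering block on a wooden board, 90 x 150 mm and 47 mm high, lying on the bench. Origin: centre of its underside
Not all that is in view belongs to the job. What is shaped like the cup_b but turquoise is not meant.

How it is judged (in metres and radians):
On the way, in this order (a step that is already met when the one before it is completed fails the run):
1. a first crucible is fully down in a pocket (((z of cup_a in the frame of cradle between 0.006 and 0.018 m and x of cup_a in the frame of cradle between -0.007 and 0.007 m and y of cup_a in the frame of cradle between -0.09 and 0.09 m and angle between the z axis of cup_a and the z axis of cradle, either way round below 0.12 rad) or (z of cup_b in the frame of cradle between 0.006 and 0.018 m and x of cup_b in the frame of cradle between -0.007 and 0.007 m and y of cup_b in the frame of cradle between -0.09 and 0.09 m and angle between the z axis of cup_b and the z axis of cradle, either way round below 0.12 rad) or (z of cup_c in the frame of cradle between 0.006 and 0.018 m and x of cup_c in the frame of cradle between -0.007 and 0.007 m and y of cup_c in the frame of cradle between -0.09 and 0.09 m and angle between the z axis of cup_c and the z axis of cradle, either way round below 0.12 rad))), for 0.1 s.
2. a second crucible is fully down in another pocket ((((z of cup_a in the frame of cradle between 0.006 and 0.018 m and x of cup_a in the frame of cradle between -0.007 and 0.007 m and y of cup_a in the frame of cradle between -0.09 and 0.09 m and angle between the z axis of cup_a and the z axis of cradle, either way round below 0.12 rad) and (z of cup_b in the frame of cradle between 0.006 and 0.018 m and x of cup_b in the frame of cradle between -0.007 and 0.007 m and y of cup_b in the frame of cradle between -0.09 and 0.09 m and angle between the z axis of cup_b and the z axis of cradle, either way round below 0.12 rad)) or ((z of cup_a in the frame of cradle between 0.006 and 0.018 m and x of cup_a in the frame of cradle between -0.007 and 0.007 m and y of cup_a in the frame of cradle between -0.09 and 0.09 m and angle between the z axis of cup_a and the z axis of cradle, either way round below 0.12 rad) and (z of cup_c in the frame of cradle between 0.006 and 0.018 m and x of cup_c in the frame of cradle between -0.007 and 0.007 m and y of cup_c in the frame of cradle between -0.09 and 0.09 m and angle between the z axis of cup_c and the z axis of cradle, either way round below 0.12 rad)) or ((z of cup_b in the frame of cradle between 0.006 and 0.018 m and x of cup_b in the frame of cradle between -0.007 and 0.007 m and y of cup_b in the frame of cradle between -0.09 and 0.09 m and angle between the z axis of cup_b and the z axis of cradle, either way round below 0.12 rad) and (z of cup_c in the frame of cradle between 0.006 and 0.018 m and x of cup_c in the frame of cradle between -0.007 and 0.007 m and y of cup_c in the frame of cradle between -0.09 and 0.09 m and angle between the z axis of cup_c and the z axis of cradle, either way round below 0.12 rad)))), for 0.1 s.
At the end, for the whole second after the job is handed in: All three crucibles are in the pockets (a pocket takes only one), lid up: in line with the pocket axis within 0.12 rad, underside within 6 mm of the pocket floor (cradle z 6 to 18 mm), within 7 mm of the row's line (cradle x) and 90 mm of its middle (cradle y), and at rest (under 0.03 m/s) (z of cup_a in the frame of cradle between 0.006 and 0.018 m and x of cup_a in the frame of cradle between -0.007 and 0.007 m and y of cup_a in the frame of cradle between -0.09 and 0.09 m and angle between the z axis of each of cup_a, cup_b, cup_c and the z axis of cradle, either way round below 0.12 rad and z of cup_b in the frame of cradle between 0.006 and 0.018 m and x of cup_b in the frame of cradle between -0.007 and 0.007 m and y of cup_b in the frame of cradle between -0.09 and 0.09 m and z of cup_c in the frame of cradle between 0.006 and 0.018 m and x of cup_c in the frame of cradle between -0.007 and 0.007 m and y of cup_c in the frame of cradle between -0.09 and 0.09 m and linear speed of each of cup_a, cup_b, cup_c below 0.03 m/s); the robot touches nothing.
It fails at once if a crucible is tipped over (more than 1.2 rad from upright) (angle between any of cup_a, cup_b, cup_c's own z axis and vertical above 1.2 rad).
It fails at once if a bystander (dish, flask, brush or charcoal block) is moved more than 30 mm (distance of any of dish, flask, brush, charcoal from where it was at the start of the episode above 0.03 m).
It also fails if it takes over 72 s, if anything falls off the work surface, if the arm or the gripper's body presses on something with over 40 N, if the wrist force passes 120 N, or if a joint passes its speed limit or range.

## Working session

There is one attempt and no reset: what is moved stays moved. The work goes in short steps, Python scripts to look and compute and a shell command to move; the robot and the scene stay as the last step left them, time stands still between calls to the robot, and variables do not carry over. Pictures are saved under pics/ and viewed, at most 10 in all, crops included, and the job is handed in when it is done.

```bash
ls; mkdir -p pics
python3 - <<'E'
from bench import r,eyes
import cv2,numpy as np
s=r.state();print(s['time'],s['position'],np.round(s['tcp_rot'],3),s['opening'],r.tcp_to_grasp)
for n in ('scene','side'):
    d=eyes.get_image(n);cv2.imwrite(f'pics/{n}0.png',d['frame'][:,:,::-1]);print(n,{k:(np.round(v,4).tolist() if k!='frame' else 0) for k,v in d.items()})
a=[cv2.imread(f'pics/{n}0.png') for n in('scene','side')]
cv2.imwrite('pics/scene0b.png',cv2.resize(a[0],(800,600),interpolation=cv2.INTER_CUBIC))
cv2.imwrite('pics/side0b.png',cv2.resize(a[1],(800,600),interpolation=cv2.INTER_CUBIC))
E
```

```text
pics
0.0 [ 0.19869543 -0.51257709  0.20488635] [[ 0.932  0.361 -0.   ]
 [ 0.361 -0.932  0.001]
 [ 0.    -0.001 -1.   ]] 1.0002299396394865 0.0188
scene {'frame': 0, 'fx': 390.9196, 'fy': 390.9196, 'cx': 256.4941, 'cy': 190.8885, 'k1': 0.0019, 'pose': [[0.6089, -0.4749, 0.6355, 1.1542], [0.7932, 0.3773, -0.4781, -0.4664], [-0.0127, 0.7951, 0.6063, 0.6425], [0.0, 0.0, 0.0, 1.0]]}
side {'frame': 0, 'fx': 410.4814, 'fy': 410.4814, 'cx': 257.913, 'cy': 194.8115, 'k1': -0.1384, 'pose': [[0.9933, 0.0923, -0.0693, 0.4948], [-0.1133, 0.6667, -0.7367, -0.6439], [-0.0218, 0.7396, 0.6727, 0.6581], [0.0, 0.0, 0.0, 1.0]]}
```

View pics/scene0b.png

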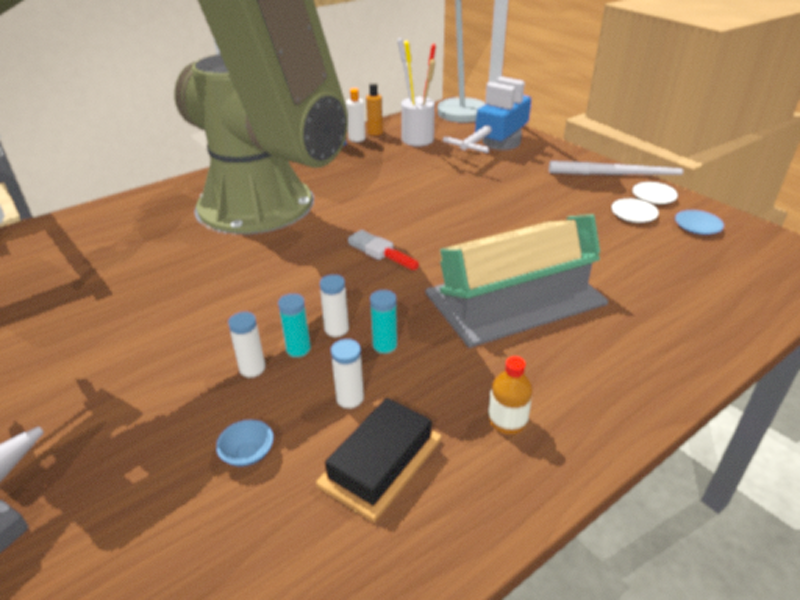

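View pics/side0b.png

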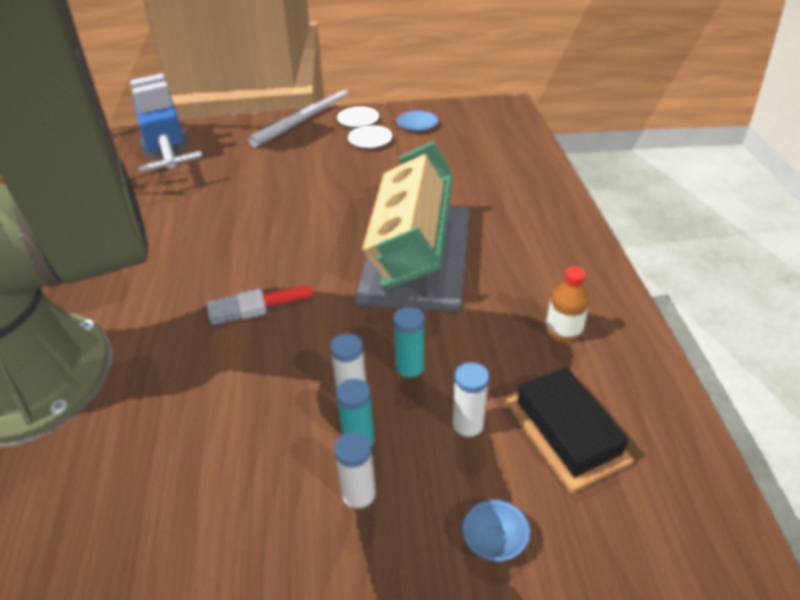

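Scene view (800x600): the white, blue-lidded candidates have lids at (243,321), (333,283) and (346,349). The turquoise lookalikes are at (292,303) and (384,299), and the white bottle at (357,115) is background. In the side view the white ones are at (347,345), (354,445) and (471,375), turquoise at (409,320) and (354,393). The pockets show at about (402,175), (396,198) and (390,225). Next is one close crop to check these choices and read the rack.

Run:
```python
import cv2,numpy as np
a=cv2.imread('pics/side0.png');b=cv2.imread('pics/scene0.png')
R=lambda im,x,y,w,h,W,H:cv2.resize(im[y:y+h,x:x+w],(W,H),interpolation=cv2.INTER_CUBIC)
# side rack x5, scene rack x3.33, cups
o=np.zeros((600,800,3),np.uint8)
o[:,:400]=R(a,225,85,80,120,400,600)
o[:300,400:]=R(b,270,125,120,90,400,300)
o[300:,400:]=R(b,140,165,120,90,400,300)
cv2.imwrite('pics/crop1.png',o)
```

```text
(no output)
```

View pics/crop1.png

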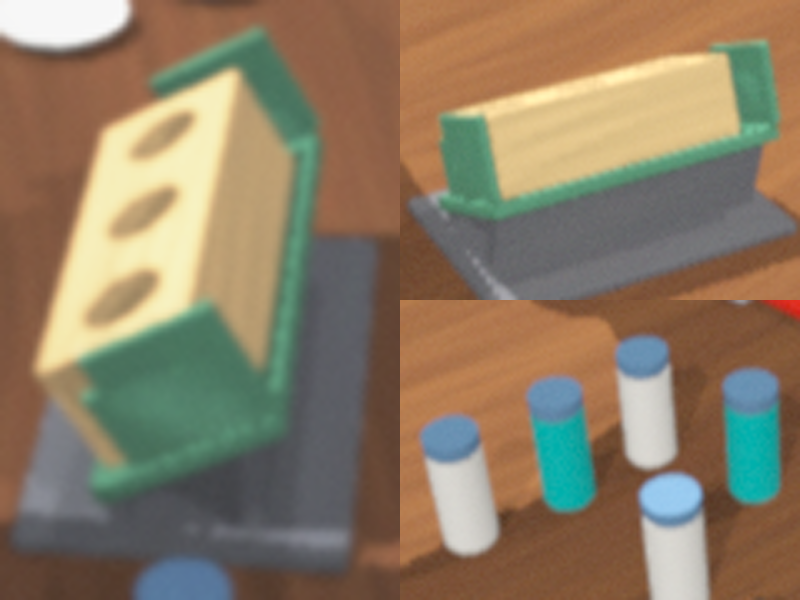

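```bash
cat > h.py <<'E'
import numpy as np
from scipy.optimize import least_squares
C={'scene':dict(f=390.9196,c=(256.4941,190.8885),k=.0019,P=np.array([[0.6089,-0.4749,0.6355,1.1542],[0.7932,0.3773,-0.4781,-0.4664],[-0.0127,0.7951,0.6063,0.6425],[0,0,0,1]])),
'side':dict(f=410.4814,c=(257.913,194.8115),k=-.1384,P=np.array([[0.9933,0.0923,-0.0693,0.4948],[-0.1133,0.6667,-0.7367,-0.6439],[-0.0218,0.7396,0.6727,0.6581],[0,0,0,1]]))}
def proj(c,p):
    q=(np.atleast_2d(p)-c['P'][:3,3])@c['P'][:3,:3]
    s=np.c_[q[:,0]/-q[:,2],-q[:,1]/-q[:,2]]; s=s*(1+c['k']*(s**2).sum(1,keepdims=True))
    return s*c['f']+c['c']
def atz(c,px,z):
    d=np.array([(px[0]-c['c'][0])/c['f'],(px[1]-c['c'][1])/c['f']]);u=d.copy()
    for _ in range(8):u=d/(1+c['k']*(u@u))
    v=c['P'][:3,:3]@[u[0],-u[1],-1];o=c['P'][:3,3]
    return o+v*(z-o[2])/v[2]
def Rc(yaw):
    t=np.radians(30);c,s=np.cos(yaw),np.sin(yaw)
    return np.array([[c,-s,0],[s,c,0],[0,0,1]])@np.array([[np.cos(t),0,-np.sin(t)],[0,1,0],[np.sin(t),0,np.cos(t)]])
HOLES=np.array([[0,y,.062] for y in(-.072,0,.072)])
def cradle(X,Y,yaw,p):return np.array([X,Y,.06])+np.atleast_2d(p)@Rc(yaw).T
E
python3 - <<'E'
from h import *
s=lambda p:((p[0]+.5)/1.5625-.5,(p[1]+.5)/1.5625-.5)
for n,l in(('scene',[(243,321),(333,283),(346,349),(292,302),(384,298)]),('side',[(354,445),(347,345),(471,375),(354,390),(409,317)])):
    print(n,[np.round(atz(C[n],s(p),.095)[:2],4).tolist() for p in l])
    for nm,p,z in (('dish',(245,435) if n=='scene' else (497,520),.026),('cap',(515,363)if n=='scene' else (574,273),.11)):print(nm,np.round(atz(C[n],s(p),z),3))
pts=[(.0,.072,.062),(0,0,.062),(0,-.072,.062),(-.04,.107,.062),(.04,.107,.062),(-.04,-.107,.062)]
px=np.array([(161,136),(144,212),(122,298),(105,128),(238,70),(38,373)])/5+[225,85]
f=lambda v:(proj(C['side'],cradle(*v,pts))-px).ravel()
r=least_squares(f,[.6,.1,0]);print(r.x,r.fun.round(1));
print(cradle(*r.x,HOLES).round(4))
E
```

```text
scene [[0.4826, -0.2421], [0.4842, -0.0924], [0.6228, -0.16], [0.487, -0.1656], [0.5636, -0.0536]]
dish [ 0.613 -0.315  0.026]
cap [ 0.791 -0.016  0.11 ]
side [[0.4759, -0.2398], [0.4761, -0.0908], [0.6172, -0.159], [0.4805, -0.1637], [0.5574, -0.0515]]
dish [ 0.621 -0.309  0.026]
cap [ 0.786 -0.012  0.11 ]
[ 0.59830621  0.1875913  -0.23860556] [ 0.2 -0.3 -0.1 -0.1  0.1 -0.2  0.3  0.5 -0.3 -0.1 -0.1  0.2]
[[0.5512 0.125  0.1137]
 [0.5682 0.1949 0.1137]
 [0.5852 0.2649 0.1137]]
```

Crop: the three whites are clearly white-bodied with blue lids. In the side crop the pockets are at (161,136), (144,212) and (122,298). The rack fit is good to under 0.5 px. I'll move above cup B and turn the fingers in line with the pocket row.

```bash
R='{"x":2.6,"y":-1.8,"z":-0.2}'; python3 -m creep '[{"x":2.6,"y":-1.8,"z":-0.2},{"x":2.6,"y":-1.8,"z":-0.2},{"x":2.6,"y":-1.8,"z":-0.2},{"x":2.6,"y":-1.8,"z":-0.2},{"x":2.6,"y":-1.8,"z":-0.2},{"x":2.6,"y":-1.8,"z":-0.2},{"x":2.6,"y":-1.8,"z":-0.2},{"x":2.6,"y":-1.8,"z":-0.2}]' 
python3 -m creep '[{"x":2.6,"y":-1.8,"z":-0.2},{"x":2.6,"y":-1.8,"z":-0.2},{"x":2.6,"y":-1.8,"z":-0.2},{"x":2.6,"y":-1.8,"z":-0.2},{"x":2.6,"y":-1.8,"z":-0.2},{"x":2.6,"y":-1.8,"z":-0.2},{"x":2.6,"y":-1.8,"z":-0.2},{"x":2.6,"y":-1.8,"z":-0.2}]' 
python3 -m creep '[{"turn":7,"hand":65},{"turn":7,"hand":65},{"turn":7,"hand":65},{"turn":7,"hand":65},{"turn":7,"hand":65},{"hand":65},{"hand":65}]'
cat > look.py <<'E'
import sys,cv2,numpy as np
from bench import r,eyes
def look(name):
    s=r.state();d=eyes.get_image('wrist');T=np.eye(4);T[:3,:3]=s['tcp_rot'];T[:3,3]=s['position']
    cv2.imwrite(f'pics/{name}.png',cv2.resize(d['frame'][:,:,::-1],(800,600),interpolation=cv2.INTER_CUBIC))
    c=dict(f=d['fx'],c=(d['cx'],d['cy']),k=d['k1'],P=T@d['mount']);np.save(f'pics/{name}.npy',c,allow_pickle=True)
    print(s['time'],s['position'],np.round(s['tcp_rot'],3).tolist(),s['q'],s['opening']);print(np.round(d['mount'],3).tolist(),d['fx'])
if __name__=='__main__':look(sys.argv[1])
E
python3 look.py w1
```

```text
0.1 [ 0.19870836 -0.51260693  0.2049583 ] [[0.932, 0.361, -0.0], [0.361, -0.932, 0.001], [0.0, -0.001, -1.0]] [-7.26293064e+01  1.72122326e+01  8.71749568e+01  1.25265765e-03
  7.56711766e+01 -3.81510596e+00] 1.0004327442226715
[[-0.001, 0.972, 0.234, 0.068], [1.0, 0.001, -0.0, -0.0], [-0.0, 0.234, -0.972, -0.181], [0.0, 0.0, 0.0, 1.0]] 312.3513132281592validation failed for argument at $[0]...
validation failed for argument at $[0]...
validation failed for argument at $[0]...
```

View pics/w1.png

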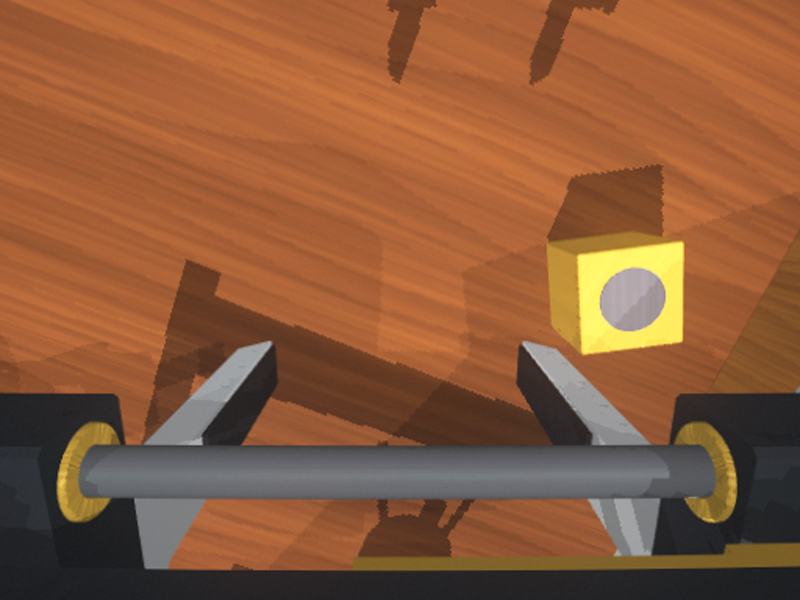

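The moves were refused because every key is required. The picture shows only bare bench, a stray yellow block at (630,295) and the open fingers.

```bash
python3 -m creep '[{"x":2.6,"y":-1.8,"z":-0.2,"turn":0,"hand":65},{"x":2.6,"y":-1.8,"z":-0.2,"turn":0,"hand":65},{"x":2.6,"y":-1.8,"z":-0.2,"turn":0,"hand":65},{"x":2.6,"y":-1.8,"z":-0.2,"turn":0,"hand":65},{"x":2.6,"y":-1.8,"z":-0.2,"turn":0,"hand":65},{"x":2.6,"y":-1.8,"z":-0.2,"turn":0,"hand":65},{"x":2.6,"y":-1.8,"z":-0.2,"turn":0,"hand":65},{"x":2.6,"y":-1.8,"z":-0.2,"turn":0,"hand":65}]' 
python3 -m creep '[{"x":2.6,"y":-1.8,"z":-0.2,"turn":0,"hand":65},{"x":2.6,"y":-1.8,"z":-0.2,"turn":0,"hand":65},{"x":2.6,"y":-1.8,"z":-0.2,"turn":0,"hand":65},{"x":2.6,"y":-1.8,"z":-0.2,"turn":0,"hand":65},{"x":2.6,"y":-1.8,"z":-0.2,"turn":0,"hand":65},{"x":2.6,"y":-1.8,"z":-0.2,"turn":0,"hand":65},{"x":2.6,"y":-1.8,"z":-0.2,"turn":0,"hand":65},{"x":2.6,"y":-1.8,"z":-0.2,"turn":0,"hand":65}]' 
python3 -m creep '[{"x":0,"y":0,"z":0,"turn":7,"hand":65},{"x":0,"y":0,"z":0,"turn":7,"hand":65},{"x":0,"y":0,"z":0,"turn":7,"hand":65},{"x":0,"y":0,"z":0,"turn":7,"hand":65},{"x":0,"y":0,"z":0,"turn":7,"hand":65},{"x":0,"y":0,"z":0,"turn":0,"hand":65}]'
python3 look.py w2
```

```text
time: 0.82
position: [0.3412, -0.3019, 0.2215]
tcp_rot: [[0.932, 0.361, -0.0], [0.361, -0.932, 0.0], [-0.0, -0.0, -1.0]]
force: [0.8, -0.8, 0.1]
opening: 0.648
grip_force: 0.0
time: 1.48
position: [0.4831, -0.0924, 0.2375]
tcp_rot: [[0.932, 0.361, -0.0], [0.361, -0.932, 0.0], [-0.0, -0.0, -1.0]]
force: [0.7, -0.6, 0.1]
opening: 0.653
grip_force: 0.0
time: 1.98
position: [0.4825, -0.0939, 0.2373]
tcp_rot: [[0.97, -0.245, -0.0], [-0.245, -0.97, 0.0], [-0.0, 0.0, -1.0]]
force: [-0.7, -0.5, -0.5]
opening: 0.646
grip_force: 0.0
1.9833 [ 0.48248836 -0.09388292  0.23725753] [[0.97, -0.245, -0.0], [-0.245, -0.97, 0.0], [-0.0, 0.0, -1.0]] [-1.52808392e+01  8.27802579e+00  9.37274562e+01 -8.03128966e-04
  7.80170593e+01  8.88717594e+01] 0.6457732183839464
[[-0.001, 0.972, 0.234, 0.067], [1.0, 0.001, 0.0, -0.0], [0.0, 0.234, -0.972, -0.181], [0.0, 0.0, 0.0, 1.0]] 312.3513132281592
```

View pics/w2.png

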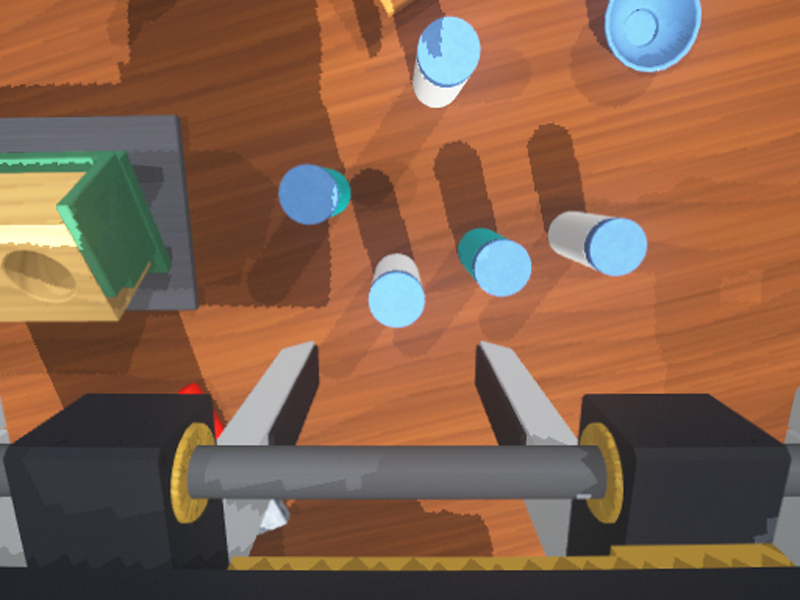

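Wrist view: white lids are at (397,300) for B, (616,248) for A and (449,52) for C. The turquoise ones are at (502,268) and (308,194). The near pocket mouth is at (40,276).

Run:
```python
from h import *
c=np.load('pics/w2.npy',allow_pickle=True).item()
s=lambda p:((p[0]+.5)/1.5625-.5,(p[1]+.5)/1.5625-.5)
for p,z in [((397,300),.095),((616,248),.095),((449,52),.095),((502,268),.095),((308,194),.095),((40,276),.1137)]:print(atz(c,s(p),z).round(4))
```

```text
[ 0.4746 -0.0919  0.095 ]
[ 0.4733 -0.242   0.095 ]
[ 0.6172 -0.1606  0.095 ]
[ 0.4787 -0.1655  0.095 ]
[ 0.557  -0.0534  0.095 ]
[0.5503 0.1249 0.1137]
```

```bash
python3 -m creep '[{"x":-0.8,"y":0,"z":2.5,"turn":0,"hand":65},{"x":0,"y":0,"z":2.5,"turn":0,"hand":65},{"x":0,"y":0,"z":2.5,"turn":0,"hand":65},{"x":0,"y":0,"z":2.5,"turn":0,"hand":65},{"x":0,"y":0,"z":2.5,"turn":0,"hand":65},{"x":0,"y":0,"z":2.5,"turn":0,"hand":65},{"x":0,"y":0,"z":2.5,"turn":0,"hand":65},{"x":0,"y":0,"z":0,"turn":0,"hand":65}]' 
python3 -m creep '[{"x":0,"y":0,"z":0,"turn":0,"hand":30},{"x":0,"y":0,"z":0,"turn":0,"hand":30},{"x":0,"y":0,"z":0,"turn":0,"hand":30},{"x":0,"y":0,"z":0,"turn":0,"hand":30},{"x":0,"y":0,"z":0,"turn":0,"hand":30}]' 12
python3 -m creep '[{"x":0,"y":0,"z":-0.5,"turn":0,"hand":30},{"x":0,"y":0,"z":-1,"turn":0,"hand":30},{"x":0,"y":0,"z":-2,"turn":0,"hand":30},{"x":0,"y":0,"z":0,"turn":0,"hand":30}]'
```

```text
time: 2.7
position: [0.4725, -0.0914, 0.0585]
tcp_rot: [[0.972, -0.234, -0.006], [-0.234, -0.972, 0.002], [-0.007, -0.0, -1.0]]
force: [-0.7, 0.6, -0.9]
opening: 0.651
grip_force: 0.0
time: 3.12
position: [0.4756, -0.0922, 0.0638]
tcp_rot: [[0.971, -0.238, 0.002], [-0.238, -0.971, -0.001], [0.002, 0.0, -1.0]]
force: [0.8, 1.2, 6.8]
opening: 0.401
grip_force: 12.0
time: 3.45
position: [0.4762, -0.0924, 0.101]
tcp_rot: [[0.971, -0.239, 0.004], [-0.239, -0.971, -0.001], [0.005, 0.0, -1.0]]
force: [0.9, 0.7, -0.8]
opening: 0.399
grip_force: 12.0
```

The wrist view confirms the positions. The tool can't tilt, so I'll pre-tilt each held cup by levering its side on the tray's back top edge, turning it between the pads. Then I'll feed it in along the pocket axis. Going behind the far pocket first.

```bash
python3 -m creep '[{"x":0,"y":0,"z":-2.8,"turn":0,"hand":30},{"x":0,"y":0,"z":-2.8,"turn":0,"hand":30},{"x":0,"y":0,"z":-2.8,"turn":0,"hand":30},{"x":0,"y":0,"z":-2.8,"turn":0,"hand":30},{"x":0,"y":0,"z":-2.8,"turn":0,"hand":30},{"x":0.6,"y":-2.87,"z":0,"turn":0,"hand":30},{"x":0.6,"y":-2.87,"z":0,"turn":0,"hand":30},{"x":0.6,"y":-2.87,"z":0,"turn":0,"hand":30}]' 15
python3 -m creep '[{"x":0.6,"y":-2.87,"z":0,"turn":0,"hand":30},{"x":0.6,"y":-2.87,"z":0,"turn":0,"hand":30},{"x":0.6,"y":-2.87,"z":0,"turn":0,"hand":30},{"x":0.6,"y":-2.87,"z":0,"turn":0,"hand":30},{"x":0.6,"y":-2.87,"z":0,"turn":0,"hand":30},{"x":0.6,"y":-2.87,"z":0,"turn":0,"hand":30},{"x":0.6,"y":-2.87,"z":0,"turn":0,"hand":30},{"x":0.6,"y":-2.87,"z":0,"turn":0,"hand":30}]' 
python3 -m creep '[{"x":0.6,"y":-2.87,"z":0,"turn":0,"hand":30},{"x":0.6,"y":-2.87,"z":0,"turn":0,"hand":30},{"x":0,"y":0,"z":0,"turn":0,"hand":30},{"x":0,"y":0,"z":0,"turn":0,"hand":30}]'
```

```text
time: 4.12
position: [0.5132, -0.0119, 0.2379]
tcp_rot: [[0.971, -0.24, 0.001], [-0.24, -0.971, -0.0], [0.001, -0.0, -1.0]]
force: [1.3, 0.9, -2.9]
opening: 0.4
grip_force: 15.0
time: 4.78
position: [0.6145, 0.2002, 0.2371]
tcp_rot: [[0.971, -0.239, -0.0], [-0.239, -0.971, -0.0], [-0.0, 0.0, -1.0]]
force: [0.8, -0.5, -2.3]
opening: 0.401
grip_force: 15.0
time: 5.12
position: [0.6395, 0.2526, 0.236]
tcp_rot: [[0.971, -0.237, -0.002], [-0.237, -0.971, -0.001], [-0.001, 0.001, -1.0]]
force: [-0.4, -0.7, -2.3]
opening: 0.4
grip_force: 15.0
```

```bash
python3 -m creep '[{"x":0.1,"y":0.1,"z":2,"turn":0,"hand":30},{"x":0,"y":0,"z":2,"turn":0,"hand":30},{"x":0,"y":0,"z":2,"turn":0,"hand":30},{"x":0,"y":0,"z":0.1,"turn":0,"hand":30},{"x":0,"y":0,"z":0,"turn":0,"hand":30}]' 
python3 -m creep '[{"x":-0.5,"y":0,"z":0,"turn":0,"hand":30},{"x":-0.5,"y":0,"z":0,"turn":0,"hand":30},{"x":-0.5,"y":0,"z":0,"turn":0,"hand":30},{"x":-0.5,"y":0,"z":0,"turn":0,"hand":30},{"x":-0.5,"y":0,"z":0,"turn":0,"hand":30}]' 
python3 -m creep '[{"x":-0.5,"y":0,"z":-0.05,"turn":0,"hand":30},{"x":-0.5,"y":0,"z":-0.1,"turn":0,"hand":30},{"x":-0.4,"y":0,"z":0,"turn":0,"hand":30},{"x":0,"y":0,"z":0,"turn":0,"hand":30}]' 
python3 -c "
from bench import eyes
import cv2
d=eyes.get_image('side');cv2.imwrite('pics/s1.png',cv2.resize(d['frame'][60:210,190:340,::-1],(600,600),interpolation=cv2.INTER_CUBIC))"
```

```text
time: 5.53
position: [0.64, 0.2495, 0.1762]
tcp_rot: [[0.971, -0.24, -0.002], [-0.24, -0.971, -0.001], [-0.001, 0.001, -1.0]]
force: [0.2, 0.5, -0.6]
opening: 0.399
grip_force: 15.0
time: 5.95
position: [0.6157, 0.2566, 0.1773]
tcp_rot: [[0.971, -0.239, 0.001], [-0.239, -0.971, 0.0], [0.001, -0.001, -1.0]]
force: [1.9, -1.3, -1.0]
opening: 0.401
grip_force: 15.0
time: 6.28
position: [0.6018, 0.2602, 0.1782]
tcp_rot: [[0.971, -0.238, 0.0], [-0.238, -0.971, 0.0], [-0.0, -0.0, -1.0]]
force: [1.1, -0.5, -1.8]
opening: 0.403
grip_force: 15.0
```

View pics/s1.png

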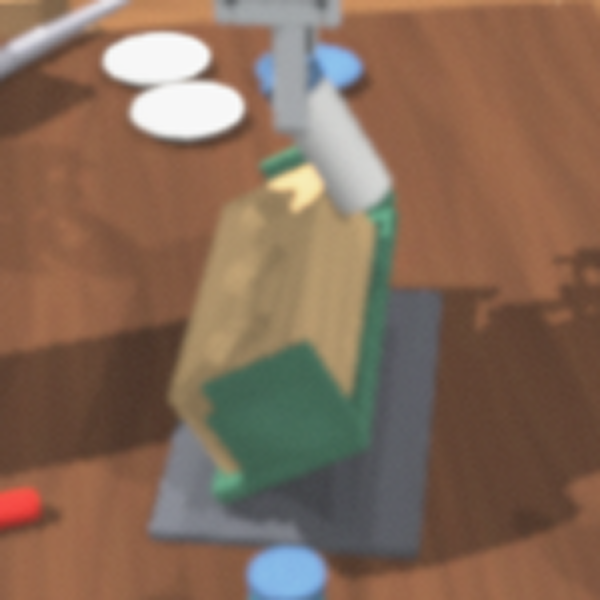

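The side view shows the cup tilted about 32° in the grip, on the tray's back edge, and the geometry agrees. Now over the far pocket and in along its axis.

```bash
python3 -m creep '[{"x":0,"y":0,"z":-1.5,"turn":0,"hand":30},{"x":0,"y":0,"z":-2,"turn":0,"hand":30},{"x":-2.2,"y":-0.05,"z":0,"turn":0,"hand":30},{"x":-2.2,"y":0,"z":0,"turn":0,"hand":30},{"x":-2.2,"y":0,"z":0,"turn":0,"hand":30},{"x":0,"y":0,"z":2,"turn":0,"hand":30},{"x":0,"y":0,"z":2,"turn":0,"hand":30},{"x":0,"y":0,"z":0,"turn":0,"hand":30}]' 
python3 -m creep '[{"x":0.2,"y":0,"z":0.35,"turn":0,"hand":30},{"x":0.2,"y":0,"z":0.35,"turn":0,"hand":30},{"x":0.2,"y":0,"z":0.35,"turn":0,"hand":30},{"x":0.2,"y":0,"z":0.35,"turn":0,"hand":30},{"x":0,"y":0,"z":0,"turn":0,"hand":30}]'
```

```text
time: 7.0
position: [0.5368, 0.2756, 0.1693]
tcp_rot: [[0.971, -0.238, -0.006], [-0.238, -0.971, -0.002], [-0.005, 0.003, -1.0]]
force: [-0.6, -0.2, -2.8]
opening: 0.403
grip_force: 15.0
time: 7.42
position: [0.5466, 0.2738, 0.1585]
tcp_rot: [[0.971, -0.239, -0.0], [-0.239, -0.971, -0.0], [-0.0, 0.0, -1.0]]
force: [-0.4, 0.7, -1.5]
opening: 0.398
grip_force: 15.0
```

```bash
python3 -m creep '[{"x":0.29,"y":0,"z":0.45,"turn":0,"hand":30},{"x":0.29,"y":0,"z":0.45,"turn":0,"hand":30},{"x":0.29,"y":0,"z":0.45,"turn":0,"hand":30},{"x":0.29,"y":0,"z":0.45,"turn":0,"hand":30},{"x":0,"y":0,"z":0,"turn":0,"hand":30}]' 10
python3 -m creep '[{"x":0.29,"y":0,"z":0.45,"turn":0,"hand":30},{"x":0.29,"y":0,"z":0.45,"turn":0,"hand":30},{"x":0.29,"y":0,"z":0.45,"turn":0,"hand":30},{"x":0,"y":0,"z":0,"turn":0,"hand":30},{"x":0,"y":0,"z":0,"turn":0,"hand":30}]'
```

```text
time: 7.83
position: [0.5576, 0.2709, 0.1396]
tcp_rot: [[0.971, -0.239, -0.001], [-0.239, -0.971, -0.001], [-0.001, 0.001, -1.0]]
force: [-0.7, -1.2, -2.2]
opening: 0.404
grip_force: 10.0
time: 8.25
position: [0.566, 0.2691, 0.1271]
tcp_rot: [[0.971, -0.239, -0.001], [-0.239, -0.971, -0.0], [-0.001, 0.0, -1.0]]
force: [0.6, -0.5, -1.6]
opening: 0.401
grip_force: 10.0
```

```bash
python3 -m creep '[{"x":0,"y":0,"z":0,"turn":0,"hand":45},{"x":0,"y":0,"z":0,"turn":0,"hand":60},{"x":0,"y":0,"z":0,"turn":0,"hand":65},{"x":0,"y":0,"z":0,"turn":0,"hand":65},{"x":0,"y":0,"z":-2,"turn":0,"hand":65},{"x":0,"y":0,"z":-3,"turn":0,"hand":65},{"x":0,"y":0,"z":-3,"turn":0,"hand":65},{"x":0,"y":0,"z":-3,"turn":0,"hand":65}]'
python3 look.py w3
```

```text
time: 8.92
position: [0.5658, 0.2692, 0.239]
tcp_rot: [[0.971, -0.239, 0.0], [-0.239, -0.971, 0.0], [0.0, -0.0, -1.0]]
force: [0.3, -0.4, -0.1]
opening: 0.651
grip_force: 0.0
8.9167 [0.56577698 0.26921884 0.23899953] [[0.971, -0.239, 0.0], [-0.239, -0.971, 0.0], [0.0, -0.0, -1.0]] [ 2.20983370e+01  2.59796521e+01  7.07293514e+01 -4.07899835e-04
  8.32877990e+01  1.25907565e+02] 0.6506218029675204
[[-0.001, 0.972, 0.234, 0.067], [1.0, 0.001, 0.0, -0.0], [0.0, 0.234, -0.972, -0.181], [0.0, 0.0, 0.0, 1.0]] 312.3513132281592
```

View pics/w3.png

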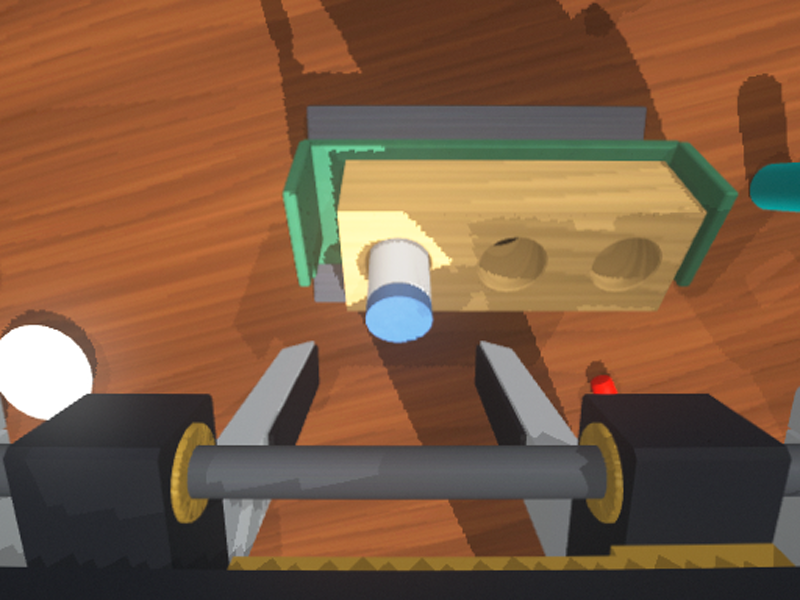

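The first cup is in the far pocket, lid at (400,318). The empty pockets are at (512,263) and (627,263). Checking the seating and pocket positions numerically.

Run:
```python
from h import *
c=np.load('pics/w3.npy',allow_pickle=True).item()
s=lambda p:((p[0]+.5)/1.5625-.5,(p[1]+.5)/1.5625-.5)
for p,z in [((512,263),.1137),((627,263),.1137),((400,318),.1137+.045*.866)]:print(atz(c,s(p),z).round(4))
M=np.array([.5846,.2649,.1137]);R=Rc(-.2386)
print(M+R[:,2]*.045)
from bench import r
print(r.state()['q'])
```

```text
[0.5677 0.1937 0.1137]
[0.5502 0.1225 0.1137]
[0.56   0.2689 0.1527]
[0.56273743 0.27021771 0.15267114]
[ 2.20985995e+01  2.56837356e+01  7.02549940e+01 -4.76931354e-04
  8.35566722e+01  1.25905432e+02]
```

```bash
python3 -m creep '[{"x":0.18,"y":2.88,"z":0,"turn":0,"hand":65},{"x":0.18,"y":2.88,"z":0,"turn":0,"hand":65},{"x":0.18,"y":2.88,"z":0,"turn":0,"hand":65},{"x":0.18,"y":2.88,"z":0,"turn":0,"hand":65},{"x":0.18,"y":2.88,"z":0,"turn":0,"hand":65},{"x":0.18,"y":2.88,"z":0,"turn":0,"hand":65},{"x":0.18,"y":2.88,"z":0,"turn":0,"hand":65},{"x":0.18,"y":2.88,"z":0,"turn":0,"hand":65}]' >/dev/null
python3 -m creep '[{"x":0.18,"y":2.88,"z":0,"turn":0,"hand":65},{"x":0.18,"y":2.88,"z":0,"turn":0,"hand":65},{"x":0.18,"y":2.88,"z":0,"turn":0,"hand":65},{"x":0.18,"y":2.88,"z":0,"turn":0,"hand":65},{"x":0.18,"y":2.88,"z":0,"turn":0,"hand":65},{"x":0.18,"y":2.88,"z":0,"turn":0,"hand":65},{"x":0.18,"y":2.88,"z":0,"turn":0,"hand":65},{"x":0.18,"y":2.88,"z":0,"turn":0,"hand":65}]' >/dev/null
python3 -m creep '[{"x":0.18,"y":2.88,"z":0,"turn":0,"hand":65},{"x":0.18,"y":2.88,"z":0,"turn":0,"hand":65},{"x":0,"y":0,"z":2,"turn":0,"hand":65},{"x":0,"y":0,"z":2,"turn":0,"hand":65},{"x":0,"y":0,"z":2,"turn":0,"hand":65},{"x":0,"y":0,"z":0,"turn":0,"hand":65},{"x":0,"y":0,"z":0,"turn":0,"hand":65}]'
```

```text
time: 10.88
position: [0.4735, -0.2417, 0.1774]
tcp_rot: [[0.971, -0.239, -0.001], [-0.239, -0.971, 0.001], [-0.001, -0.0, -1.0]]
force: [-0.3, -0.1, 0.4]
opening: 0.65
grip_force: 0.0
```

```bash
python3 -m creep '[{"x":0,"y":0,"z":2.5,"turn":0,"hand":65},{"x":0,"y":0,"z":2.5,"turn":0,"hand":65},{"x":0,"y":0,"z":2.5,"turn":0,"hand":65},{"x":0,"y":0,"z":2.5,"turn":0,"hand":65},{"x":0,"y":0,"z":1.5,"turn":0,"hand":65},{"x":0,"y":0,"z":0,"turn":0,"hand":65},{"x":0,"y":0,"z":0,"turn":0,"hand":65}]' 
python3 -m creep '[{"x":0,"y":0,"z":0,"turn":0,"hand":30},{"x":0,"y":0,"z":0,"turn":0,"hand":30},{"x":0,"y":0,"z":0,"turn":0,"hand":30},{"x":0,"y":0,"z":0,"turn":0,"hand":30},{"x":0,"y":0,"z":0,"turn":0,"hand":30}]' 15
python3 -m creep '[{"x":0,"y":0,"z":-0.5,"turn":0,"hand":30},{"x":0,"y":0,"z":-1.3,"turn":0,"hand":30},{"x":0,"y":0,"z":-2.8,"turn":0,"hand":30},{"x":0,"y":0,"z":-2.8,"turn":0,"hand":30},{"x":0,"y":0,"z":-2.8,"turn":0,"hand":30},{"x":0,"y":0,"z":-2.8,"turn":0,"hand":30},{"x":0,"y":0,"z":-2.8,"turn":0,"hand":30},{"x":0,"y":0,"z":-2,"turn":0,"hand":30}]'
python3 -m creep '[{"x":0.28,"y":-2.79,"z":0,"turn":0,"hand":30},{"x":0.28,"y":-2.79,"z":0,"turn":0,"hand":30},{"x":0.28,"y":-2.79,"z":0,"turn":0,"hand":30},{"x":0.28,"y":-2.79,"z":0,"turn":0,"hand":30},{"x":0.28,"y":-2.79,"z":0,"turn":0,"hand":30},{"x":0.28,"y":-2.79,"z":0,"turn":0,"hand":30},{"x":0.28,"y":-2.79,"z":0,"turn":0,"hand":30},{"x":0.28,"y":-2.79,"z":0,"turn":0,"hand":30}]' >/dev/null
python3 -m creep '[{"x":0.28,"y":-2.79,"z":0,"turn":0,"hand":30},{"x":0.28,"y":-2.79,"z":0,"turn":0,"hand":30},{"x":0.28,"y":-2.79,"z":0,"turn":0,"hand":30},{"x":0.28,"y":-2.79,"z":0,"turn":0,"hand":30},{"x":0.28,"y":-2.79,"z":0,"turn":0,"hand":30},{"x":0.28,"y":-2.79,"z":0,"turn":0,"hand":30},{"x":0.28,"y":-2.79,"z":0,"turn":0,"hand":30},{"x":0.28,"y":-2.79,"z":0,"turn":0,"hand":30}]' >/dev/null
python3 -m creep '[{"x":0,"y":0,"z":0,"turn":0,"hand":30},{"x":0,"y":0,"z":0,"turn":0,"hand":30}]'
```

```text
time: 11.47
position: [0.4743, -0.2421, 0.0637]
tcp_rot: [[0.971, -0.239, 0.001], [-0.239, -0.971, -0.0], [0.001, 0.0, -1.0]]
force: [-0.4, -0.2, 0.6]
opening: 0.652
grip_force: 0.0
time: 11.88
position: [0.4741, -0.2421, 0.0632]
tcp_rot: [[0.971, -0.239, 0.001], [-0.239, -0.971, -0.001], [0.001, 0.0, -1.0]]
force: [0.2, -0.5, 4.4]
opening: 0.399
grip_force: 15.0
time: 12.55
position: [0.4737, -0.2419, 0.2432]
tcp_rot: [[0.971, -0.239, 0.002], [-0.239, -0.971, -0.001], [0.002, 0.001, -1.0]]
force: [-0.4, -0.2, -0.7]
opening: 0.401
grip_force: 15.0
time: 14.05
position: [0.6235, 0.1819, 0.2399]
tcp_rot: [[0.972, -0.237, -0.001], [-0.237, -0.972, -0.0], [-0.001, 0.001, -1.0]]
force: [0.0, -0.5, -2.0]
opening: 0.4
grip_force: 15.0
```

```bash
python3 -m creep '[{"x":0,"y":0.15,"z":2,"turn":0,"hand":30},{"x":0,"y":0,"z":2,"turn":0,"hand":30},{"x":0,"y":0,"z":2,"turn":0,"hand":30},{"x":0,"y":0,"z":0.4,"turn":0,"hand":30},{"x":0,"y":0,"z":0,"turn":0,"hand":30}]' 
python3 -m creep '[{"x":-0.5,"y":0,"z":0,"turn":0,"hand":30},{"x":-0.5,"y":0,"z":0,"turn":0,"hand":30},{"x":-0.5,"y":0,"z":0,"turn":0,"hand":30},{"x":-0.5,"y":0,"z":0,"turn":0,"hand":30},{"x":-0.5,"y":0,"z":0,"turn":0,"hand":30}]' 
python3 -m creep '[{"x":-0.5,"y":0,"z":-0.05,"turn":0,"hand":30},{"x":-0.5,"y":0,"z":-0.1,"turn":0,"hand":30},{"x":-0.35,"y":0,"z":0,"turn":0,"hand":30},{"x":0,"y":0,"z":0,"turn":0,"hand":30},{"x":0,"y":0,"z":0,"turn":0,"hand":30}]'
```

```text
time: 14.47
position: [0.6229, 0.1784, 0.1757]
tcp_rot: [[0.971, -0.24, -0.002], [-0.24, -0.971, -0.001], [-0.002, 0.001, -1.0]]
force: [0.4, 0.1, -0.2]
opening: 0.402
grip_force: 15.0
time: 14.88
position: [0.5988, 0.1856, 0.1773]
tcp_rot: [[0.971, -0.239, 0.001], [-0.239, -0.971, 0.0], [0.001, -0.001, -1.0]]
force: [1.9, -1.7, -0.5]
opening: 0.404
grip_force: 15.0
time: 15.3
position: [0.5858, 0.1888, 0.178]
tcp_rot: [[0.971, -0.239, -0.0], [-0.239, -0.971, 0.0], [-0.0, -0.0, -1.0]]
force: [0.2, 0.0, -1.5]
opening: 0.402
grip_force: 15.0
```

```bash
python3 -m creep '[{"x":0,"y":0,"z":-1.5,"turn":0,"hand":30},{"x":0,"y":0,"z":-2,"turn":0,"hand":30},{"x":-2.2,"y":-0.07,"z":0,"turn":0,"hand":30},{"x":-2.2,"y":0,"z":0,"turn":0,"hand":30},{"x":-2.2,"y":0,"z":0,"turn":0,"hand":30},{"x":0,"y":0,"z":2,"turn":0,"hand":30},{"x":0,"y":0,"z":1.9,"turn":0,"hand":30},{"x":0,"y":0,"z":0,"turn":0,"hand":30}]' 
python3 -m creep '[{"x":0.2,"y":0,"z":0.35,"turn":0,"hand":30},{"x":0.2,"y":0,"z":0.35,"turn":0,"hand":30},{"x":0.2,"y":0,"z":0.35,"turn":0,"hand":30},{"x":0.2,"y":0,"z":0.35,"turn":0,"hand":30},{"x":0,"y":0,"z":0,"turn":0,"hand":30}]'
```

```text
time: 15.97
position: [0.5205, 0.2048, 0.1707]
tcp_rot: [[0.971, -0.239, -0.005], [-0.239, -0.971, -0.001], [-0.005, 0.003, -1.0]]
force: [-0.1, -0.5, -2.2]
opening: 0.4
grip_force: 15.0
time: 16.38
position: [0.5302, 0.2029, 0.1595]
tcp_rot: [[0.971, -0.239, -0.0], [-0.239, -0.971, -0.0], [-0.0, 0.0, -1.0]]
force: [-0.2, -0.3, -1.9]
opening: 0.398
grip_force: 15.0
```

```bash
python3 -m creep '[{"x":0.27,"y":0,"z":0.46,"turn":0,"hand":30},{"x":0.27,"y":0,"z":0.46,"turn":0,"hand":30},{"x":0.27,"y":0,"z":0.46,"turn":0,"hand":30},{"x":0.27,"y":0,"z":0.46,"turn":0,"hand":30},{"x":0,"y":0,"z":0,"turn":0,"hand":30}]' 10
python3 -m creep '[{"x":0.27,"y":0,"z":0.45,"turn":0,"hand":30},{"x":0.27,"y":0,"z":0.45,"turn":0,"hand":30},{"x":0.27,"y":0,"z":0.45,"turn":0,"hand":30},{"x":0,"y":0,"z":0,"turn":0,"hand":30},{"x":0,"y":0,"z":0,"turn":0,"hand":30}]'
```

```text
time: 16.8
position: [0.5404, 0.2003, 0.1403]
tcp_rot: [[0.971, -0.239, -0.001], [-0.239, -0.971, -0.001], [-0.001, 0.001, -1.0]]
force: [-0.2, 0.7, -2.3]
opening: 0.403
grip_force: 10.0
time: 17.22
position: [0.5482, 0.1986, 0.1277]
tcp_rot: [[0.971, -0.239, -0.001], [-0.239, -0.971, -0.0], [-0.001, 0.0, -1.0]]
force: [0.0, -0.2, -1.4]
opening: 0.405
grip_force: 10.0
```

```bash
python3 -m creep '[{"x":0,"y":0,"z":0,"turn":0,"hand":45},{"x":0,"y":0,"z":0,"turn":0,"hand":60},{"x":0,"y":0,"z":0,"turn":0,"hand":65},{"x":0,"y":0,"z":0,"turn":0,"hand":65},{"x":0,"y":0,"z":-2,"turn":0,"hand":65},{"x":0,"y":0,"z":-3,"turn":0,"hand":65},{"x":0,"y":0,"z":-3,"turn":0,"hand":65},{"x":0,"y":0,"z":-3,"turn":0,"hand":65}]'
python3 -m creep '[{"x":1.27,"y":2.77,"z":0,"turn":0,"hand":65},{"x":1.27,"y":2.77,"z":0,"turn":0,"hand":65},{"x":1.27,"y":2.77,"z":0,"turn":0,"hand":65},{"x":1.27,"y":2.77,"z":0,"turn":0,"hand":65},{"x":1.27,"y":2.77,"z":0,"turn":0,"hand":65},{"x":1.27,"y":2.77,"z":0,"turn":0,"hand":65},{"x":1.27,"y":2.77,"z":0,"turn":0,"hand":65},{"x":1.27,"y":2.77,"z":0,"turn":0,"hand":65}]' >/dev/null
python3 -m creep '[{"x":1.27,"y":2.77,"z":0,"turn":0,"hand":65},{"x":1.27,"y":2.77,"z":0,"turn":0,"hand":65},{"x":1.27,"y":2.77,"z":0,"turn":0,"hand":65},{"x":1.27,"y":2.77,"z":0,"turn":0,"hand":65},{"x":0,"y":0,"z":0,"turn":0,"hand":65},{"x":0,"y":0,"z":0,"turn":0,"hand":65}]'
python3 look.py w4
```

```text
time: 17.88
position: [0.548, 0.1986, 0.2396]
tcp_rot: [[0.971, -0.239, 0.0], [-0.239, -0.971, 0.0], [0.0, -0.0, -1.0]]
force: [0.7, 0.0, -0.5]
opening: 0.649
grip_force: 0.0
time: 19.05
position: [0.6167, -0.1617, 0.2377]
tcp_rot: [[0.971, -0.241, -0.0], [-0.241, -0.971, 0.0], [-0.001, -0.0, -1.0]]
force: [0.1, 0.2, -0.2]
opening: 0.647
grip_force: 0.0
19.05 [ 0.61671413 -0.16169569  0.2376617 ] [[0.971, -0.241, -0.0], [-0.241, -0.971, 0.0], [-0.001, -0.0, -1.0]] [-1.79837069e+01  2.75472316e+01  6.86555330e+01  2.64286679e-03
  8.38264115e+01  8.59437938e+01] 0.647448661115799
[[-0.001, 0.972, 0.234, 0.067], [1.0, 0.001, 0.0, -0.0], [0.0, 0.234, -0.972, -0.181], [0.0, 0.0, 0.0, 1.0]] 312.3513132281592
```

View pics/w4.png

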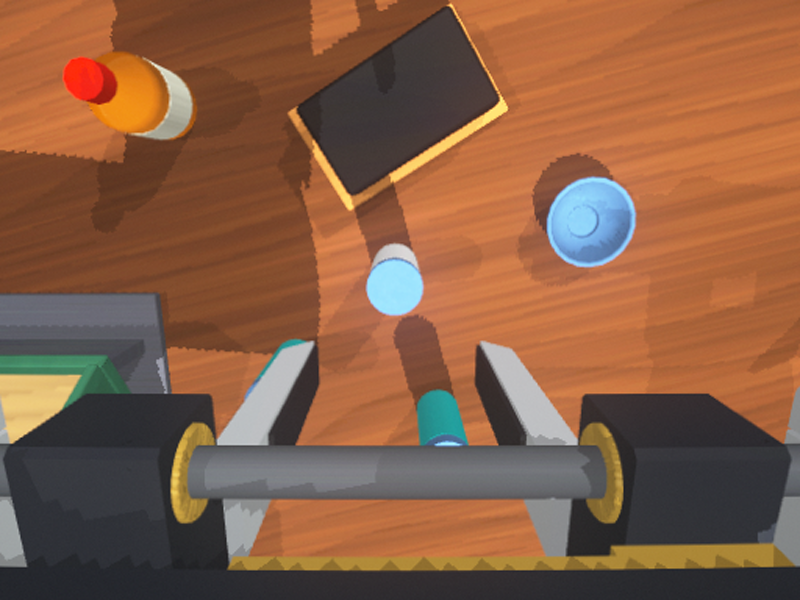

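Cup C's lid is at (395,287), right below the tool, so I'll take it.

```bash
python3 -m creep '[{"x":0,"y":0,"z":2.5,"turn":0,"hand":65},{"x":0,"y":0,"z":2.5,"turn":0,"hand":65},{"x":0,"y":0,"z":2.5,"turn":0,"hand":65},{"x":0,"y":0,"z":2.5,"turn":0,"hand":65},{"x":0,"y":0,"z":2.5,"turn":0,"hand":65},{"x":0,"y":0,"z":2.5,"turn":0,"hand":65},{"x":0,"y":0,"z":2.5,"turn":0,"hand":65},{"x":0,"y":0,"z":0,"turn":0,"hand":65}]' 
python3 -m creep '[{"x":0,"y":0,"z":0,"turn":0,"hand":65},{"x":0,"y":0,"z":0,"turn":0,"hand":30},{"x":0,"y":0,"z":0,"turn":0,"hand":30},{"x":0,"y":0,"z":0,"turn":0,"hand":30},{"x":0,"y":0,"z":0,"turn":0,"hand":30},{"x":0,"y":0,"z":0,"turn":0,"hand":30}]' 15
python3 -m creep '[{"x":0,"y":0,"z":-0.5,"turn":0,"hand":30},{"x":0,"y":0,"z":-1.3,"turn":0,"hand":30},{"x":0,"y":0,"z":-2.8,"turn":0,"hand":30},{"x":0,"y":0,"z":-2.8,"turn":0,"hand":30},{"x":0,"y":0,"z":-2.8,"turn":0,"hand":30},{"x":0,"y":0,"z":-2.8,"turn":0,"hand":30},{"x":0,"y":0,"z":-2.8,"turn":0,"hand":30},{"x":0,"y":0,"z":-2,"turn":0,"hand":30}]'
python3 -m creep '[{"x":-0.83,"y":-2.9,"z":0,"turn":0,"hand":30},{"x":-0.83,"y":-2.9,"z":0,"turn":0,"hand":30},{"x":-0.83,"y":-2.9,"z":0,"turn":0,"hand":30},{"x":-0.83,"y":-2.9,"z":0,"turn":0,"hand":30},{"x":-0.83,"y":-2.9,"z":0,"turn":0,"hand":30},{"x":-0.83,"y":-2.9,"z":0,"turn":0,"hand":30},{"x":-0.83,"y":-2.9,"z":0,"turn":0,"hand":30},{"x":-0.83,"y":-2.9,"z":0,"turn":0,"hand":30}]' >/dev/null
python3 -m creep '[{"x":-0.83,"y":-2.9,"z":0,"turn":0,"hand":30},{"x":0,"y":0,"z":0,"turn":0,"hand":30},{"x":0,"y":0,"z":0,"turn":0,"hand":30}]'
```

```text
time: 19.77
position: [0.6147, -0.1584, 0.0585]
tcp_rot: [[0.971, -0.237, -0.007], [-0.237, -0.971, 0.002], [-0.007, -0.001, -1.0]]
force: [-0.1, -0.4, -0.8]
opening: 0.651
grip_force: 0.0
time: 20.27
position: [0.6174, -0.1606, 0.0642]
tcp_rot: [[0.971, -0.239, 0.002], [-0.239, -0.971, -0.0], [0.002, 0.0, -1.0]]
force: [0.3, 1.4, 6.3]
opening: 0.402
grip_force: 15.0
time: 20.93
position: [0.6169, -0.1606, 0.245]
tcp_rot: [[0.971, -0.239, 0.003], [-0.239, -0.971, -0.001], [0.003, 0.0, -1.0]]
force: [0.7, 0.7, -1.7]
opening: 0.398
grip_force: 15.0
time: 21.85
position: [0.6063, 0.1118, 0.2418]
tcp_rot: [[0.972, -0.237, 0.0], [-0.237, -0.972, -0.0], [0.0, -0.0, -1.0]]
force: [-0.3, 0.5, -1.8]
opening: 0.4
grip_force: 15.0
```

```bash
python3 -m creep '[{"x":0,"y":0.2,"z":2,"turn":0,"hand":30},{"x":0,"y":0,"z":2,"turn":0,"hand":30},{"x":0,"y":0,"z":2,"turn":0,"hand":30},{"x":0,"y":0,"z":0.6,"turn":0,"hand":30},{"x":0,"y":0,"z":0,"turn":0,"hand":30}]' 
python3 -m creep '[{"x":-0.5,"y":0,"z":0,"turn":0,"hand":30},{"x":-0.5,"y":0,"z":0,"turn":0,"hand":30},{"x":-0.5,"y":0,"z":0,"turn":0,"hand":30},{"x":-0.5,"y":0,"z":0,"turn":0,"hand":30},{"x":-0.5,"y":0,"z":0,"turn":0,"hand":30}]' 
python3 -m creep '[{"x":-0.5,"y":0,"z":-0.05,"turn":0,"hand":30},{"x":-0.5,"y":0,"z":-0.1,"turn":0,"hand":30},{"x":-0.35,"y":0,"z":0,"turn":0,"hand":30},{"x":0,"y":0,"z":0,"turn":0,"hand":30},{"x":0,"y":0,"z":0,"turn":0,"hand":30}]'
```

```text
time: 22.27
position: [0.6058, 0.1076, 0.1743]
tcp_rot: [[0.971, -0.24, -0.002], [-0.24, -0.971, -0.0], [-0.002, 0.001, -1.0]]
force: [-0.6, -0.6, -1.2]
opening: 0.4
grip_force: 15.0
time: 22.68
position: [0.5815, 0.1149, 0.1758]
tcp_rot: [[0.971, -0.239, 0.001], [-0.239, -0.971, 0.0], [0.001, -0.0, -1.0]]
force: [0.8, -0.1, -1.5]
opening: 0.402
grip_force: 15.0
time: 23.1
position: [0.5686, 0.1182, 0.1766]
tcp_rot: [[0.971, -0.239, -0.0], [-0.239, -0.971, 0.0], [-0.0, -0.0, -1.0]]
force: [0.4, 0.2, -0.9]
opening: 0.399
grip_force: 15.0
```

```bash
python3 -m creep '[{"x":0,"y":0,"z":-1.5,"turn":0,"hand":30},{"x":0,"y":0,"z":-2,"turn":0,"hand":30},{"x":-2.2,"y":-0.03,"z":0,"turn":0,"hand":30},{"x":-2.2,"y":0,"z":0,"turn":0,"hand":30},{"x":-2.2,"y":0,"z":0,"turn":0,"hand":30},{"x":0,"y":0,"z":2,"turn":0,"hand":30},{"x":0,"y":0,"z":1.75,"turn":0,"hand":30},{"x":0,"y":0,"z":0,"turn":0,"hand":30}]' 
python3 -m creep '[{"x":0.2,"y":0,"z":0.35,"turn":0,"hand":30},{"x":0.2,"y":0,"z":0.35,"turn":0,"hand":30},{"x":0.2,"y":0,"z":0.35,"turn":0,"hand":30},{"x":0.2,"y":0,"z":0.35,"turn":0,"hand":30},{"x":0,"y":0,"z":0,"turn":0,"hand":30}]'
```

```text
time: 23.77
position: [0.5032, 0.1339, 0.1712]
tcp_rot: [[0.971, -0.239, -0.005], [-0.239, -0.971, -0.001], [-0.005, 0.002, -1.0]]
force: [-1.5, 0.7, -2.9]
opening: 0.397
grip_force: 15.0
time: 24.18
position: [0.5128, 0.132, 0.1596]
tcp_rot: [[0.971, -0.239, -0.001], [-0.239, -0.971, -0.0], [-0.001, 0.0, -1.0]]
force: [0.2, 0.2, -0.5]
opening: 0.4
grip_force: 15.0
```

```bash
python3 -m creep '[{"x":0.27,"y":0,"z":0.46,"turn":0,"hand":30},{"x":0.27,"y":0,"z":0.46,"turn":0,"hand":30},{"x":0.27,"y":0,"z":0.46,"turn":0,"hand":30},{"x":0.27,"y":0,"z":0.46,"turn":0,"hand":30},{"x":0,"y":0,"z":0,"turn":0,"hand":30}]' 10
python3 -m creep '[{"x":0.27,"y":0,"z":0.45,"turn":0,"hand":30},{"x":0.27,"y":0,"z":0.45,"turn":0,"hand":30},{"x":0.27,"y":0,"z":0.45,"turn":0,"hand":30},{"x":0,"y":0,"z":0,"turn":0,"hand":30},{"x":0,"y":0,"z":0,"turn":0,"hand":30}]'
```

```text
time: 24.6
position: [0.523, 0.1294, 0.1405]
tcp_rot: [[0.971, -0.239, -0.001], [-0.239, -0.971, -0.0], [-0.001, 0.001, -1.0]]
force: [-1.2, 0.3, -2.0]
opening: 0.399
grip_force: 10.0
time: 25.02
position: [0.5309, 0.1276, 0.1278]
tcp_rot: [[0.971, -0.239, -0.001], [-0.239, -0.971, -0.0], [-0.0, 0.0, -1.0]]
force: [-0.4, 0.1, -1.6]
opening: 0.403
grip_force: 10.0
```

Release, lift, and move over the middle of the rack to check all three.

```bash
python3 -m creep '[{"x":0,"y":0,"z":0,"turn":0,"hand":45},{"x":0,"y":0,"z":0,"turn":0,"hand":60},{"x":0,"y":0,"z":0,"turn":0,"hand":65},{"x":0,"y":0,"z":0,"turn":0,"hand":65},{"x":0,"y":0,"z":-2,"turn":0,"hand":65},{"x":0,"y":0,"z":-3,"turn":0,"hand":65},{"x":0,"y":0,"z":-3,"turn":0,"hand":65},{"x":0,"y":0,"z":-3,"turn":0,"hand":65}]'
python3 -m creep '[{"x":-1,"y":-2.4,"z":-1,"turn":0,"hand":65},{"x":-1,"y":-2.4,"z":-1,"turn":0,"hand":65},{"x":-1,"y":-2.4,"z":-1,"turn":0,"hand":65},{"x":0,"y":0,"z":0,"turn":0,"hand":65},{"x":0,"y":0,"z":0,"turn":0,"hand":65}]'
python3 look.py w5; python3 -c "
from bench import eyes
import cv2,numpy as np
d=eyes.get_image('side');a=cv2.imread('pics/w5.png')
o=np.zeros((600,800,3),np.uint8);o[:,:400]=a[:,150:550];o[:,400:]=cv2.resize(d['frame'][85:205,225:305,::-1],(400,600),interpolation=cv2.INTER_CUBIC);cv2.imwrite('pics/fin.png',o)"
```

```text
time: 25.68
position: [0.5306, 0.1276, 0.2397]
tcp_rot: [[0.971, -0.239, -0.0], [-0.239, -0.971, -0.0], [-0.0, 0.0, -1.0]]
force: [0.4, 0.5, -0.2]
opening: 0.649
grip_force: 0.0
time: 26.1
position: [0.5188, 0.2055, 0.2684]
tcp_rot: [[0.972, -0.237, 0.001], [-0.237, -0.972, 0.0], [0.001, -0.0, -1.0]]
force: [0.4, -0.5, -0.8]
opening: 0.649
grip_force: 0.0
26.1 [0.51876291 0.20551181 0.26844896] [[0.972, -0.237, 0.001], [-0.237, -0.972, 0.0], [0.001, -0.0, -1.0]] [ 1.78524364e+01  1.59145082e+01  8.04243046e+01 -4.06903205e-03
  8.36142238e+01  1.21552967e+02] 0.6491900632581267
[[-0.001, 0.972, 0.234, 0.067], [1.0, 0.001, 0.0, -0.0], [0.0, 0.234, -0.972, -0.181], [0.0, 0.0, 0.0, 1.0]] 312.3513132281592
```

View pics/fin.png

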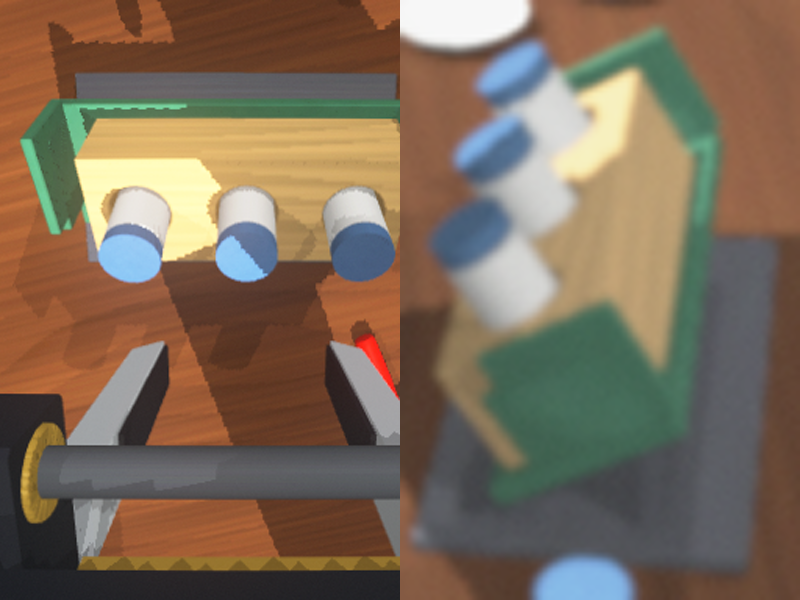

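All three stand lid up at the same height. In the right panel the lids are at (513,70), (491,145) and (470,235). One check of the seating depth before handing in.

Run:
```python
from h import *
for d in(.045,.055):
    P=cradle(.5983,.1876,-.2386,HOLES[::-1]+[0,-.001,d]);print(d,((proj(C['side'],P)-[225,85])*5+[400,0]).round(0).tolist())
```

```text
0.045 [[515.0, 66.0], [494.0, 141.0], [469.0, 224.0]]
0.055 [[505.0, 50.0], [482.0, 124.0], [457.0, 207.0]]
```

The lids sit at the fully-down depth: a lid 10 mm high would be about 16 px off.

```bash
python3 -c "
from bench import ticket
print(ticket.finish_job())"
```

```text
the job is handed in; nothing more can be done
None
```

All three white crucibles stand lid up in the three pockets, released and fully down by the side-view depth check, and I handed the job in at about 26 s of the 72 s limit without getting a verdict back.

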